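Index the drive-unit fixture to its next hole

TASK

Press the magenta button of the indexing plunger right in with the fingertips and, keeping it in, swing the turntable anticlockwise (seen from above) to the very next hole of the index plate, then let go so that the plunger springs fully up and locks the table there. Only press and push, gripping nothing: the drive unit must ride along untouched in its nest, and the tools and parts on the bench are left where they lie.

Things in the scene. Friction and masses are not known exactly. Their poses are not given: they have to be found in the camera images.
- button_top (a point): Centre of the flat top of the plunger's magenta button, 103 mm above the bench when the button is up. It lies 115 mm from the turntable's axis and travels round with the table.
- button: Magenta mushroom push-button, 38 mm across and 13 mm thick, on top of the indexing plunger, which sits in an ear of the turntable. Origin at its underside, z up. It goes straight down 15 mm to a firm stop against a spring: about 4 N to start it, 8.5 N at the stop.
- plunger (a joint): How far the plunger is pressed down, in m: 0 fully up, 0.015 at the stop. Up, its thick shoulder fills a hole of the fixed index plate and locks the table. Down 13 mm or more, only its thin neck is in the slot that joins the holes, and the table turns. Let go within 5 mm of a hole it springs up and centres itself; let go between holes it stays down until the table is turned on to a hole.
- turntable (a joint): Angle of the turntable in rad: 0 in the hole where it starts, growing anticlockwise seen from above. The index plate has eight holes, one every 45 degrees, so the next one anticlockwise is at 0.785. Locked, the table has about 0.3 degree of play; unlocked, it turns against light friction (under 1 N at the button) and stays where it is left.
- table_axis (a point): Point on the vertical axis of the aluminium turntable (172 mm across), level with its top face, 67 mm above the bench.
- next_hole (a point): Centre of the next index hole anticlockwise from the starting one, at the top face of the fixed steel index plate (280 mm across, hole circle 230 mm in diameter, holes 18 mm), 49 mm above the bench. When the table is there the button stands straight above this point.
- nest (a point): Middle of the top of the blue fixture plate on the turntable, between its four corner stops (8 mm high), 75 mm above the bench; turns with the table.
- drive_center (a point): Centre of the loose printer drive unit (sheet-metal base 56 x 96 mm, 55 mm high, black motor, white and black gears, about 0.3 kg), half-way up. It sits in the nest on the turntable with about 2 mm of play and rides round with it; its top is 130 mm above the bench, 27 mm above the button, and it ends about 65 mm short of the button's edge.
- index_base: Dark cast-iron base of the indexing table, bolted down on the blue mat, which is 3 mm thick; origin in the middle of its underside, on the turntable's axis. At the start the plunger lies towards its -x axis. It never moves.
- screwdriver: Loose screwdriver with a blue handle, 200 mm long, lying on the mat; origin at its middle underneath. To be left alone.
- pliers: Loose grey pliers about 170 mm long, lying on the mat; origin at the pivot. To be left alone.
- spare_gear: Loose white gear, 48 mm across and 12 mm thick, lying on the mat; origin under its centre. To be left alone.
- roller: Loose dark printer roller 226 mm long with square black end bushes 26 mm high; origin under its middle, length along its y axis. To be left alone.
- black_bracket: Loose small black plastic bracket, 60 x 26 x 30 mm; origin under its middle. To be left alone.
- screw_dish: Steel screw dish, 108 mm across and 24 mm high; origin under its centre. To be left alone.
- solvent_bottle: White bottle with a red cap, 54 mm across and 130 mm high, standing on the bench; origin under its centre. To be left alone.
- drive_unit: The same drive unit as a body; origin under the middle of its base plate, z up.
Things that resemble listed ones, but are neither listed nor needed, are in the scene too. What is shaped like the drive_unit but orange is not meant.

How it is judged:
By the outcome, as a careful person would: the job done as asked, in the order asked, and still so for the second after the job is handed in, with the robot touching nothing.
It also fails if it takes over 38 s, if anything falls off the work surface, if the arm or the gripper's body presses on something with over 40 N, if the wrist force passes 120 N, or if a joint passes its speed limit or range.

ROBOT

A 6-joint arm with a two-finger parallel gripper is mounted at the origin on the work surface. World frame = base frame: x ahead of the robot, y to its left, z up, the work surface at z = 0. Lengths are in m, angles in rad, forces in N, time in s.
With the tool pointing down it reaches from about 0.25 to 0.725 m from the base axis. Payload 4 kg.
Tool frame: the origin (TCP) lies between the finger pads; the fingertips stand 11 mm ahead of it and the grasp point (between the pads) lies 8 mm behind it (bot.tip_extent is the distance from the TCP to the fingertips, in m); z points along the fingers, y is the line along which they close (so a half turn about z gives the same grasp; the last joint's range is limited). The gripper opens to 85 mm and grips with 20 to 120 N. Pads are 22 mm wide; open, the fingers measure 114 mm over their backs; the gripper's body (76 mm by 85 mm) begins 54 mm behind the grasp point. The pads swing forward as they close: fully open they stand 13 mm farther back than shut.
Start: joints at [-1.301, 0.241, 0.005, 1.335, 0, 1.571], TCP at [0.133, -0.482, 0.242] pointing down, gripper open.
Joint ranges: [-2.72, 2.72], [-1.05, 1.87], [-1.09, 1.28], [-1.99, 2.15], [-1.42, 1.44], [-3.14, 3.14]. Speed limits (rad/s): [2.79, 2.79, 3.14, 3.14, 3.14, 3.14].

INTERFACE

Orientations are given as a unit quaternion [x, y, z, w].
In Python, from workcell import bot gives the robot as it stands. The module is installed in compiled form; this text tells all that it offers.
- The arm moves only by the tool drive_tool, never from a script. Its argument "rows" is a list of rows, each an object of numbers: "dx", "dy", "dz": the shift along the tool's x, y, z in units of 50 mm (1.0 is 50 mm); "wx", "wy", "wz": the turn, a rotation vector about the tool's x, y, z in units of 5 degrees (1.0 is 5 degrees); "hand": the finger opening in mm, from 0 to 85.4. A call has 1 to 20 rows; each row is the pose to reach, as a shift and turn from the pose commanded when the call began, along the tool's axes at that moment; what a row does not reach only later rows make up. A row lasts 1/10 s, in which the tool goes at most 50 mm and 8.59 degrees, less where a joint would pass 70% of its speed; a pose out of reach is approached as far as the arm can. A call with a gripper value outside its range is refused whole. The fingers move at their own pace and stop on an object; the grip force is fixed at half the most. Time passes only in rows, so rows that repeat a pose let the fingers close. It gives the time, the measured TCP pose, the force, the opening and the grip force at its end, in the units of the state.
- bot.get_obs(): the state, without advancing time (a new reading comes with each control period).
- bot.camera(name): name is "scene" or "top" or "wrist"; returns the picture (384x512x3 uint8, red, green, blue); there is no depth.
- bot.get_calibration(name): a dict with "vfov" (degrees; the focal length in pixels is half the picture's height over the tangent of half this angle, whatever the lens; pixels are square), "cx", "cy" (the principal point, pixels), "k1" (the pictures are not rectified: a ray, as slopes to the right and down, at radius r is drawn at 1 + k1 r^2 times it, then the intrinsics apply), "origin" and "rotation" of the camera in the world; the wrist camera has in their place "mount" (4x4, takes a point from camera to tool coordinates, whose origin is the TCP and whose axes are the flange's). Camera axes: x right, y up, looking along -z (the intrinsics and any distortion apply to the point x, -y, -z); pixel columns grow to the right and rows downward; lengths in m; the calibration is good to about 2 mm. A picture is of the moment at which its call begins: read the wrist's pose just before it. get_calibration takes no time and is no camera call.
- bot.job_done(): hands the job in; it is judged then, once.
Trained networks look in the newest picture that a camera, given by its name, has taken for a name from the list of things; names that differ only in an ending like _2 or _b are one class to them, and where a whole thing is asked for, a point or a joint stands for the part that bears it (a point fixed in the world has none). Each returns a list of dicts, best first, with "score" (0 to 1); they miss things now and then, are a little off and sometimes report something else, mostly with a low value. They report only what shows in the picture. A call takes as long as a camera call. They do not tell look-alikes from the thing itself.
- bot.look_for(camera, thing): "extent" ([centre column, centre row, width, height] in pixels, round what is visible of it).
- bot.outline_of(camera, thing): "region" (384x512 bool, what is visible of it) and "extent" ([centre column, centre row, width, height] in pixels, round what is visible of it).
The state is a dict: "clock": time; "joint_pos": joint angles; "joint_vel": joint speeds; "tau": joint torques, N m; "eef_pos": TCP position; "tool_rot": TCP orientation; "ft_force": force on the tool from outside, world axes, zero at the start; "ft_torque": the same for the moment, N m; "grip_width": finger opening in m; "grasp_force": force on a finger pad.
Only numpy, scipy, OpenCV 4.12 (cv2) and the standard library are available. Lean on these libraries where they do the work, as an engineer would, in place of code of your own. Each camera call takes 0.05 s, during which the arm holds its last target. There are 200 camera calls.

## Working session

There is one attempt and no reset: what is moved stays moved. The work goes in short steps, Python scripts to look and compute and a tool call to move; the robot and the scene stay as the last step left them, time stands still between calls to the robot, and variables do not carry over. Pictures are saved under pics/ and viewed, at most 10 in all, crops included, and the job is handed in when it is done.

Besides the shell and the picture viewer there is one more tool, called after "Call:" as name(argument=value, ...), one argument or row to a line, values as JSON. drive_tool: Moves the arm, as the interface text tells. Its arguments: {"type":"object","properties":{"rows":{"type":"array","items":{"type":"object","properties":{"dx":{"type":"number"},"dy":{"type":"number"},"dz":{"type":"number"},"wx":{"type":"number"},"wy":{"type":"number"},"wz":{"type":"number"},"hand":{"type":"number"}}}}},"required":["rows"]}

```bash
mkdir -p pics
cat > h.py <<'E'
import numpy as np, cv2
from workcell import bot
from scipy.spatial.transform import Rotation as R
def ray(name,uv):
    c=bot.get_calibration(name); f=192/np.tan(np.radians(c['vfov'])/2)
    d=np.array([(uv[0]-c['cx'])/f,(uv[1]-c['cy'])/f]); s=d.copy()
    for _ in range(30): s=d/(1+c['k1']*(s@s))
    v=np.array([s[0],-s[1],-1])
    if 'mount' in c:
        o=bot.get_obs(); T=np.eye(4);T[:3,:3]=R.from_quat(o['tool_rot']).as_matrix();T[:3,3]=o['eef_pos']
        T=T@np.array(c['mount']); return T[:3,3],T[:3,:3]@v
    return np.array(c['origin']),np.array(c['rotation'])@v
def atz(name,uv,z):
    o,v=ray(name,uv); return o+v*(z-o[2])/v[2]
E
python3 - <<'E'
from h import *
ims={}
for n in('scene','top'):
    im=bot.camera(n); ims[n]=im
    for t,z in(('button',.1),('index_base',.03),('drive_unit',.1),('table_axis',.067),('solvent_bottle',.06)):
        for r in bot.look_for(n,t)[:3]:
            print(n,t,round(r['score'],2),np.round(r['extent'],1),atz(n,r['extent'][:2],z).round(4))
cv2.imwrite('pics/a.png',cv2.cvtColor(cv2.resize(ims['top'],(800,600)),cv2.COLOR_RGB2BGR))
cv2.imwrite('pics/b.png',cv2.cvtColor(cv2.resize(ims['scene'],(800,600)),cv2.COLOR_RGB2BGR))
o=bot.get_obs();print(o, bot.tip_extent); print(R.from_quat(o['tool_rot']).as_matrix().round(3))
E
```

```text
Traceback (most recent call last):
  File "h.py", line 14, in atz
    o,v=ray(name,uv); return o+v*(z-o[2])/v[2]
        ~~~^^^^^^^^^
  File "h.py", line 12, in ray
    return np.array(c['origin']),np.array(c['rotation'])@v
                                 ~~~~~~~~~~~~~~~~~~~~~~~^~
ValueError: matmul: Input operand 1 has a mismatch in its core dimension 0, with gufunc signature (n?,k),(k,m?)->(n?,m?) (size 3 is different from 4)
```

Rotation is a quaternion.

```bash
sed -i "s/np.array(c\['rotation'\])@v/R.from_quat(c['rotation']).apply(v)/" h.py
python3 - <<'E'
from h import *
ims={}
for n in('scene','top'):
    im=bot.camera(n); ims[n]=im
    for t,z in(('button',.1),('index_base',.03),('drive_unit',.1),('table_axis',.067),('solvent_bottle',.06)):
        for r in bot.look_for(n,t)[:3]:
            print(n,t,round(r['score'],2),np.round(r['extent'],1),atz(n,r['extent'][:2],z).round(4))
cv2.imwrite('pics/a.png',cv2.cvtColor(cv2.resize(ims['top'],(800,600)),cv2.COLOR_RGB2BGR))
cv2.imwrite('pics/b.png',cv2.cvtColor(cv2.resize(ims['scene'],(800,600)),cv2.COLOR_RGB2BGR))
o=bot.get_obs();print(o, bot.tip_extent); print(R.from_quat(o['tool_rot']).as_matrix().round(3))
print(bot.get_calibration('wrist'),bot.get_calibration('top'))
E
```

```text
scene button 0.64 [219.8 178.4  12.1  10.1] [ 0.4789 -0.1116  0.1   ]
scene index_base 0.59 [236.9 220.2  93.   84.7] [ 0.6024 -0.0757  0.03  ]
scene drive_unit 0.87 [173.2 159.8  27.3  24.8] [ 0.3738 -0.2546  0.1   ]
scene drive_unit 0.72 [232.9 209.2  35.7  28.3] [ 0.6073 -0.0881  0.1   ]
scene drive_unit 0.63 [396.1 158.9   6.1  17. ] [0.4919 0.4874 0.1   ]
scene table_axis 0.75 [233.3 207.2  55.   65.3] [ 0.5762 -0.0827  0.067 ]
scene solvent_bottle 0.79 [413.9 188.1  18.1  29.9] [0.5935 0.5232 0.06  ]
top button 0.64 [274.4 185.5  54.   61.6] [ 0.56   -0.0836  0.1   ]
top index_base 0.74 [419.4 202.7  36.5  30.6] [ 0.5013 -0.5892  0.03  ]
top index_base 0.71 [275.5 178.2  80.6  79.5] [ 0.593  -0.0899  0.03  ]
top drive_unit 0.69 [273.9 184.6  50.1  63.7] [ 0.563 -0.082  0.1  ]
top drive_unit 0.66 [324.  267.6  25.8  26.8] [ 0.291  -0.2402  0.1   ]
top drive_unit 0.65 [275.9 175.1  32.   24.4] [ 0.5945 -0.0891  0.1   ]
top table_axis 0.78 [274.4 185.6  54.   63.4] [ 0.5632 -0.0846  0.067 ]
top solvent_bottle 0.75 [ 94.6 182.3  29.2  20.3] [0.5832 0.5322 0.06  ]
{'clock': 0.7, 'jo
[... 778 characters left out ...]
  ]]
{'vfov': 59.364050537812034, 'cx': 251.3177214531011, 'cy': 187.1080615081716, 'k1': -0.04046454702267166, 'mount': array([[-3.60340958e-04,  9.56535623e-01,  2.91615280e-01,
         7.49085032e-02],
       [ 9.99999410e-01,  6.43404956e-04, -8.74779317e-04,
         1.06173846e-03],
       [-1.02438430e-03,  2.91614793e-01, -9.56535291e-01,
        -1.30023653e-01],
       [ 0.00000000e+00,  0.00000000e+00,  0.00000000e+00,
         1.00000000e+00]])} {'vfov': 52.0611589381878, 'cx': 260.9010327330148, 'cy': 191.18375776773212, 'k1': -0.050293358214175986, 'origin': array([ 0.42254019, -0.04492699,  1.38646357]), 'rotation': array([-0.03449592,  0.03082841,  0.71060719, -0.70206628])}
```

View pics/a.png

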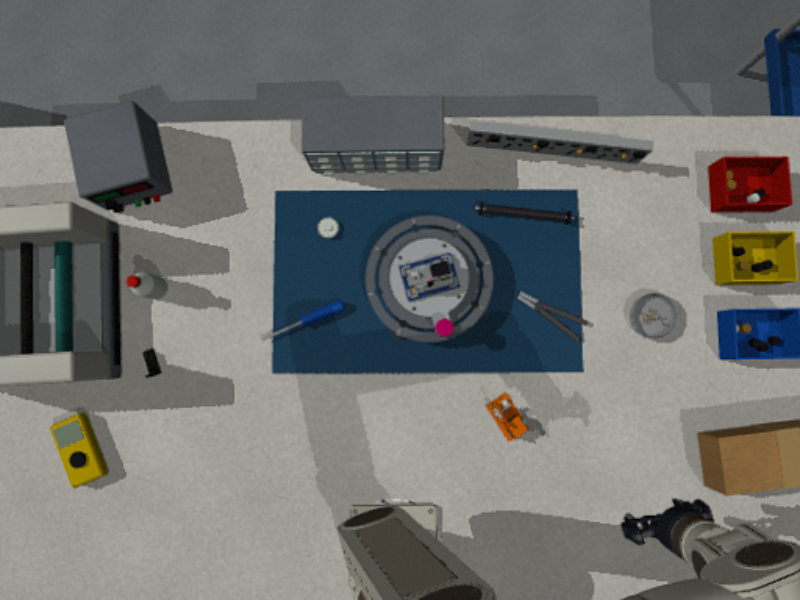

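View pics/b.png

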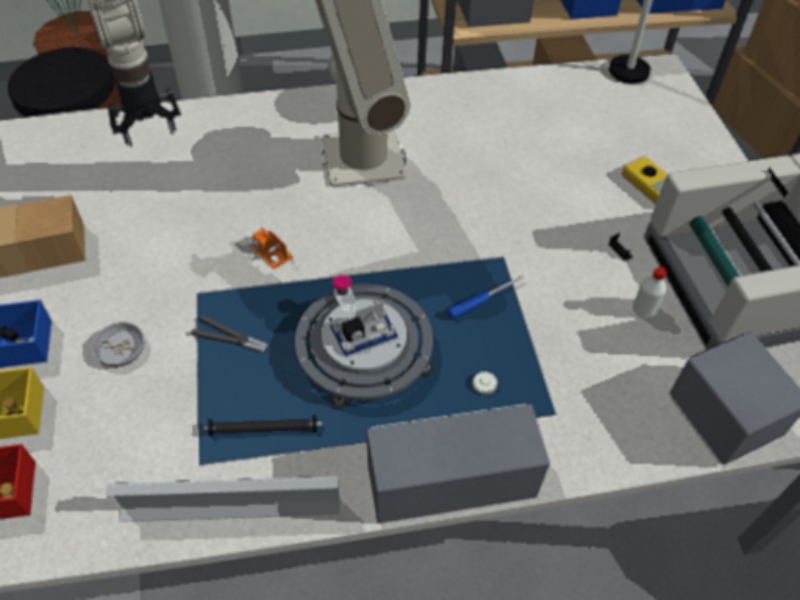

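The top view shows the magenta button at (444,327) and the plate centre near (429,279). The orange decoy is at (507,416). The scene view agrees, with the button at (342,283). That puts the button at about (0.483, -0.112) and the axis at about (0.593, -0.088). I'll move above the button for a close look.

Call:
drive_tool(
  rows=[
    {"dx": 0.3,"dy": -0.18},
    {"dx": 0.8,"dy": -0.5},
    {"dx": 1.5,"dy": -0.9},
    {"dx": 2.2,"dy": -1.3},
    {"dx": 2.9,"dy": -1.75},
    {"dx": 3.6,"dy": -2.2},
    {"dx": 4.3,"dy": -2.6},
    {"dx": 5.0,"dy": -3.0},
    {"dx": 5.7,"dy": -3.4},
    {"dx": 6.4,"dy": -3.9},
    {"dx": 7.1,"dy": -4.3},
    {"dx": 7.8,"dy": -4.7},
    {"dx": 8.3,"dy": -5.0},
    {"dx": 8.6,"dy": -5.2},
    {"dx": 8.7,"dy": -5.25},
    {"dx": 8.7,"dy": -5.25},
    {"dx": 8.7,"dy": -5.25},
  ],
)

```text
invalid input at $.rows[0]: expected keys dx, dy, dz, wx, wy, wz, hand
```

Run:
```python
from h import *
def mag(n):
    im=bot.camera(n); h=cv2.cvtColor(im,cv2.COLOR_RGB2HSV)
    m=cv2.inRange(h,(150,120,60),(175,255,255))
    k,l,s,c=cv2.connectedComponentsWithStats(m); i=1+np.argmax(s[1:,4]); print(n,s[i],c[i]); return im,c[i]
o=bot.get_obs(); print(o['clock'],o['eef_pos'],o['joint_pos'].round(3),o['ft_force'])
w,c=mag('wrist'); print(atz('wrist',c,.1))
for t,z in(('table_axis',.067),('button',.1),('drive_unit',.09),('index_base',.049)):
    for r in bot.look_for('wrist',t)[:2]: print(t,r['score'],r['extent'],atz('wrist',r['extent'][:2],z))
for n in('top','scene'): im,c=mag(n); print(atz(n,c,.1))
cv2.imwrite('pics/c.png',cv2.cvtColor(cv2.resize(w,(800,600)),cv2.COLOR_RGB2BGR))
t=bot.camera('top'); cv2.imwrite('pics/d.png',cv2.cvtColor(cv2.resize(t[120:240,210:340],(780,720))[:600],cv2.COLOR_RGB2BGR))
```

```text
0.7 [ 0.13326833 -0.48190125  0.24233555] [-1.301  0.241  0.005  1.335 -0.     1.571] [0.42503345 0.54852921 0.6091286 ]Traceback (most recent call last):
  File "<stdin>", line 7, in <module>
  File "<stdin>", line 5, in mag
    return _wrapfunc(a, 'argmax', axis=axis, out=out, **kwds)
    return bound(*args, **kwds)
ValueError: attempt to get argmax of an empty sequence
```

All keys are needed in every row.

Call:
drive_tool(
  rows=[
    {"dx": 0.3,"dy": -0.18,"dz": 0,"wx": 0,"wy": 0,"wz": 0,"hand": 85},
    {"dx": 0.9,"dy": -0.54,"dz": 0,"wx": 0,"wy": 0,"wz": 0,"hand": 85},
    {"dx": 1.6,"dy": -0.97,"dz": 0,"wx": 0,"wy": 0,"wz": 0,"hand": 85},
    {"dx": 2.4,"dy": -1.45,"dz": 0,"wx": 0,"wy": 0,"wz": 0,"hand": 85},
    {"dx": 3.2,"dy": -1.93,"dz": 0,"wx": 0,"wy": 0,"wz": 0,"hand": 85},
    {"dx": 4.0,"dy": -2.41,"dz": 0,"wx": 0,"wy": 0,"wz": 0,"hand": 85},
    {"dx": 4.8,"dy": -2.9,"dz": 0,"wx": 0,"wy": 0,"wz": 0,"hand": 85},
    {"dx": 5.6,"dy": -3.38,"dz": 0,"wx": 0,"wy": 0,"wz": 0,"hand": 85},
    {"dx": 6.4,"dy": -3.86,"dz": 0,"wx": 0,"wy": 0,"wz": 0,"hand": 85},
    {"dx": 7.2,"dy": -4.34,"dz": 0,"wx": 0,"wy": 0,"wz": 0,"hand": 85},
    {"dx": 7.9,"dy": -4.77,"dz": 0,"wx": 0,"wy": 0,"wz": 0,"hand": 85},
    {"dx": 8.4,"dy": -5.07,"dz": 0,"wx": 0,"wy": 0,"wz": 0,"hand": 85},
    {"dx": 8.7,"dy": -5.25,"dz": 0,"wx": 0,"wy": 0,"wz": 0,"hand": 85},
    {"dx": 8.7,"dy": -5.25,"dz": 0,"wx": 0,"wy": 0,"wz": 0,"hand": 85},
    {"dx": 8.7,"dy": -5.25,"dz": 0,"wx": 0,"wy": 0,"wz": 0,"hand": 85},
    {"dx": 8.7,"dy": -5.25,"dz": 0,"wx": 0,"wy": 0,"wz": 0,"hand": 85},
  ],
)

```text
clock: 2.35
eef_pos: [0.4819, -0.1136, 0.2423]
tool_rot: [0.991, 0.134, -0.0, 0.0]
ft_force: [-0.4, -0.5, -0.4]
grip_width: 0.0852
grasp_force: 0.0
```

```bash
cat >> h.py <<'E'
def mag(n):
    im=bot.camera(n); h=cv2.cvtColor(im,cv2.COLOR_RGB2HSV)
    m=cv2.inRange(h,(150,120,60),(175,255,255))
    k,l,s,c=cv2.connectedComponentsWithStats(m)
    if k<2: return im,None
    i=1+np.argmax(s[1:,4]); print(n,s[i],c[i]); return im,c[i]
E
python3 - <<'E'
from h import *
o=bot.get_obs(); print(o['clock'],o['eef_pos'],o['joint_pos'].round(3))
w,c=mag('wrist')
if c is not None: print(atz('wrist',c,.1))
for t,z in(('table_axis',.067),('button',.1),('drive_unit',.09),('index_base',.049)):
    for r in bot.look_for('wrist',t)[:2]: print(t,r['score'],r['extent'],atz('wrist',r['extent'][:2],z))
im,c=mag('scene')
if c is not None: print(atz('scene',c,.1))
cv2.imwrite('pics/c.png',cv2.cvtColor(cv2.resize(w,(800,600)),cv2.COLOR_RGB2BGR))
E
```

```text
2.35 [ 0.48191904 -0.11357538  0.24230416] [-0.231  0.231 -0.007  1.333 -0.     2.642]
wrist [ 231  156   45   44 1539] [253.14035088 177.68940871]
[ 0.48271313 -0.11646072  0.1       ]
table_axis 0.83 [255.8, 100.3, 203.7, 200.6] [ 0.54287774 -0.10256294  0.067     ]
table_axis 0.32 [254.7, 100.8, 314.3, 201.6] [ 0.54220716 -0.10174303  0.067     ]
button 0.63 [254.3, 178.3, 46.8, 44.7] [ 0.48264228 -0.11758618  0.1       ]
drive_unit 0.59 [315.9, 329.7, 57.5, 73.4] [ 0.34281042 -0.22147277  0.09      ]
drive_unit 0.58 [251.8, 36.1, 140.0, 68.2] [ 0.59005376 -0.08585599  0.09      ]
index_base 0.95 [256.6, 100.0, 319.5, 200.0] [ 0.54298331 -0.10346467  0.049     ]
scene [213 176  12  10  93] [218.37634409 180.37634409]
[ 0.48635691 -0.11721408  0.1       ]
```

View pics/c.png

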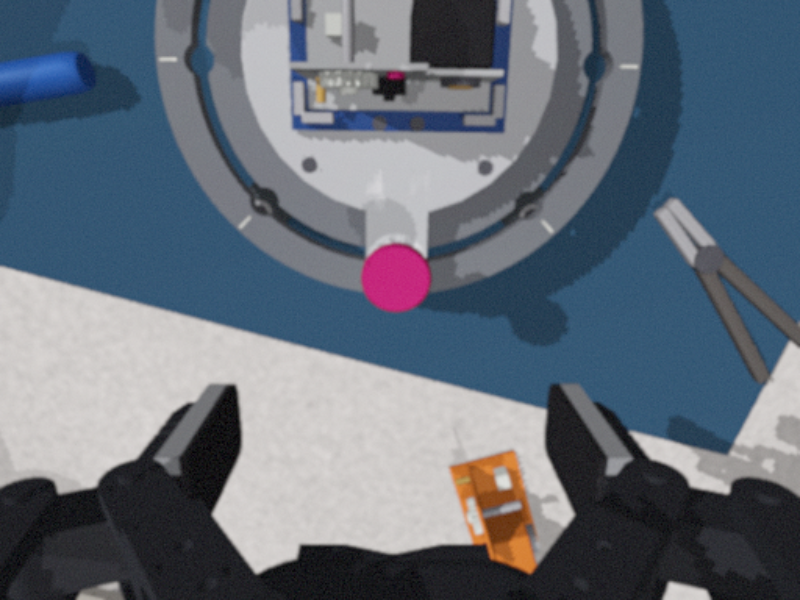

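The wrist view shows the magenta button at (397,278). The index holes are at (264,203), (527,208), (200,60) and (596,65), and the next one anticlockwise is (527,208), towards -y.

Run:
```python
from h import *
P=np.array([atz('wrist',np.array(p)/1.5625,.049) for p in((264,203),(527,208),(200,60),(596,65))])[:,:2]
print(P.round(4))
b=atz('wrist',(253.14,177.69),.103)[:2]; b2=atz('wrist',(397/1.5625,277/1.5625),.103)[:2]; print(b,b2)
from scipy.optimize import least_squares
# axis c, start angle a: holes at a-45,a+45,a-90,a+90
f=lambda q,s=np.radians([-45,45,-90,90]): np.c_[q[0]+.115*np.cos(q[2]+s),q[1]+.115*np.sin(q[2]+s)]
r=least_squares(lambda q:(f(q)-P).ravel(),[.593,-.088,3.35]); q=r.x
print(q,np.degrees(q[2]),r.fun.round(4)); B=q[:2]+.115*np.array([np.cos(q[2]),np.sin(q[2])]); N=f(q)[1];print('button',B,'next',N)
o=bot.get_obs(); Rt=R.from_quat(o['tool_rot']).as_matrix()
print('to button units',Rt.T@np.r_[B-o['eef_pos'][:2],0]/.05)
for k in range(0,50,5):
    a=q[2]+np.radians(k); d=np.r_[q[:2]+.115*np.array([np.cos(a),np.sin(a)])-B,0]; print(k,(Rt.T@d/.05).round(3)[:2])
```

```text
[[ 0.4941 -0.0299]
 [ 0.5339 -0.1864]
 [ 0.5648  0.0222]
 [ 0.6225 -0.1977]]
[ 0.48389834 -0.11601075] [ 0.48444429 -0.1166683 ]
[ 0.59318601 -0.08772667  3.39551879] 194.54889620198205 [-0.      0.0005  0.001  -0.0004 -0.0005  0.0014 -0.0005 -0.0014]
button [ 0.48187365 -0.11661538] next [ 0.53490368 -0.1868638 ]
to button units [-2.35175169e-02  5.76537674e-02  2.92034847e-06]
0 [0. 0.]
5 [0.006 0.201]
10 [0.029 0.4  ]
15 [0.07  0.596]
20 [0.127 0.789]
25 [0.201 0.975]
30 [0.291 1.154]
35 [0.397 1.325]
40 [0.516 1.486]
45 [0.65  1.636]
```

Call:
drive_tool(
  rows=[
    {"dx": 0,"dy": 0.03,"dz": 0.2,"wx": 0,"wy": 0,"wz": 0,"hand": 0},
    {"dx": 0,"dy": 0.06,"dz": 0.6,"wx": 0,"wy": 0,"wz": 0,"hand": 0},
    {"dx": 0,"dy": 0.06,"dz": 1.1,"wx": 0,"wy": 0,"wz": 0,"hand": 0},
    {"dx": 0,"dy": 0.06,"dz": 1.6,"wx": 0,"wy": 0,"wz": 0,"hand": 0},
    {"dx": 0,"dy": 0.06,"dz": 1.9,"wx": 0,"wy": 0,"wz": 0,"hand": 0},
    {"dx": 0,"dy": 0.06,"dz": 2.0,"wx": 0,"wy": 0,"wz": 0,"hand": 0},
    {"dx": 0,"dy": 0.06,"dz": 2.0,"wx": 0,"wy": 0,"wz": 0,"hand": 0},
    {"dx": 0,"dy": 0.06,"dz": 2.0,"wx": 0,"wy": 0,"wz": 0,"hand": 0},
    {"dx": 0,"dy": 0.06,"dz": 2.0,"wx": 0,"wy": 0,"wz": 0,"hand": 0},
    {"dx": 0,"dy": 0.06,"dz": 2.0,"wx": 0,"wy": 0,"wz": 0,"hand": 0},
  ],
)

```text
clock: 3.65
eef_pos: [0.484, -0.116, 0.1432]
tool_rot: [0.991, 0.134, 0.001, 0.0]
ft_force: [-0.2, -0.1, -0.2]
grip_width: 0.0001
grasp_force: 0.0
```

Run:
```python
from h import *
w,c=mag('wrist'); print(bot.get_obs()['grip_width'])
cv2.imwrite('pics/e.png',cv2.cvtColor(cv2.resize(w,(800,600)),cv2.COLOR_RGB2BGR))
```

```text
wrist [ 216  193   67   54 2529] [248.2993278 219.0268881]
0.00028845414371953557
```

View pics/e.png

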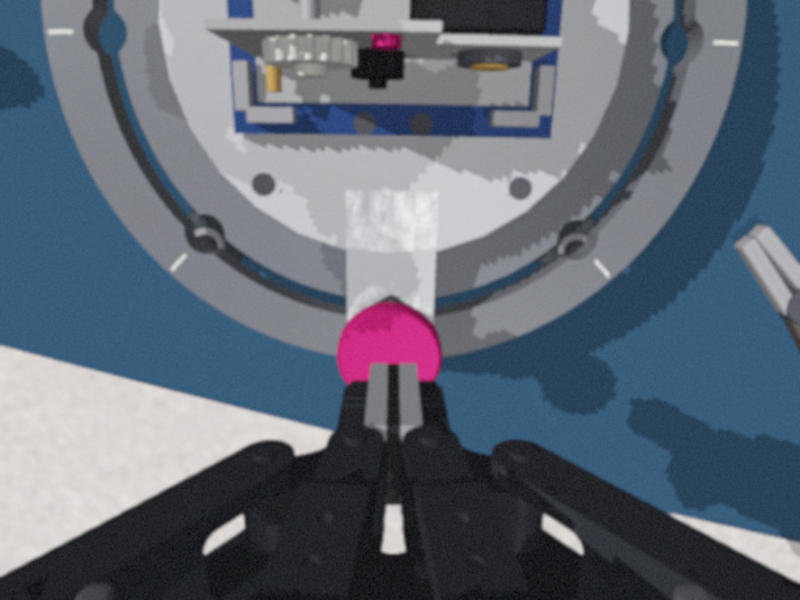

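The fingertips are closed and centred above the button at (388,353). Next I'll press down gently.

Call:
drive_tool(
  rows=[
    {"dx": 0,"dy": 0,"dz": 0.15,"wx": 0,"wy": 0,"wz": 0,"hand": 0},
    {"dx": 0,"dy": 0,"dz": 0.35,"wx": 0,"wy": 0,"wz": 0,"hand": 0},
    {"dx": 0,"dy": 0,"dz": 0.5,"wx": 0,"wy": 0,"wz": 0,"hand": 0},
    {"dx": 0,"dy": 0,"dz": 0.6,"wx": 0,"wy": 0,"wz": 0,"hand": 0},
    {"dx": 0,"dy": 0,"dz": 0.7,"wx": 0,"wy": 0,"wz": 0,"hand": 0},
    {"dx": 0,"dy": 0,"dz": 0.78,"wx": 0,"wy": 0,"wz": 0,"hand": 0},
    {"dx": 0,"dy": 0,"dz": 0.8,"wx": 0,"wy": 0,"wz": 0,"hand": 0},
    {"dx": 0,"dy": 0,"dz": 0.8,"wx": 0,"wy": 0,"wz": 0,"hand": 0},
    {"dx": 0,"dy": 0,"dz": 0.8,"wx": 0,"wy": 0,"wz": 0,"hand": 0},
  ],
)

```text
clock: 4.6
eef_pos: [0.4828, -0.1162, 0.1027]
tool_rot: [0.991, 0.134, -0.0, 0.0]
ft_force: [-4.0, -0.2, 7.7]
grip_width: 0.0001
grasp_force: 3.6
```

Call:
drive_tool(
  rows=[
    {"dx": 0,"dy": 0,"dz": 0.04,"wx": 0,"wy": 0,"wz": 0,"hand": 0},
    {"dx": 0,"dy": 0,"dz": 0.08,"wx": 0,"wy": 0,"wz": 0,"hand": 0},
    {"dx": 0,"dy": 0,"dz": 0.1,"wx": 0,"wy": 0,"wz": 0,"hand": 0},
    {"dx": 0,"dy": 0,"dz": 0.1,"wx": 0,"wy": 0,"wz": 0,"hand": 0},
    {"dx": 0,"dy": 0,"dz": 0.1,"wx": 0,"wy": 0,"wz": 0,"hand": 0},
  ],
)

```text
clock: 5.1
eef_pos: [0.4831, -0.1167, 0.099]
tool_rot: [0.991, 0.134, 0.0, 0.001]
ft_force: [-5.1, -1.5, 13.9]
grip_width: -0.0004
grasp_force: 7.2
```

The button is at its stop: the fingertips are at 0.088 m and the force is 13.9 N. Now the first part of the swing, to about 25°.

Call:
drive_tool(
  rows=[
    {"dx": 0,"dy": 0.04,"dz": 0.01,"wx": 0,"wy": 0,"wz": 0,"hand": 0},
    {"dx": 0,"dy": 0.1,"dz": 0.02,"wx": 0,"wy": 0,"wz": 0,"hand": 0},
    {"dx": 0.006,"dy": 0.2,"dz": 0.02,"wx": 0,"wy": 0,"wz": 0,"hand": 0},
    {"dx": 0.015,"dy": 0.3,"dz": 0.02,"wx": 0,"wy": 0,"wz": 0,"hand": 0},
    {"dx": 0.03,"dy": 0.4,"dz": 0.02,"wx": 0,"wy": 0,"wz": 0,"hand": 0},
    {"dx": 0.047,"dy": 0.5,"dz": 0.02,"wx": 0,"wy": 0,"wz": 0,"hand": 0},
    {"dx": 0.07,"dy": 0.6,"dz": 0.02,"wx": 0,"wy": 0,"wz": 0,"hand": 0},
    {"dx": 0.097,"dy": 0.69,"dz": 0.02,"wx": 0,"wy": 0,"wz": 0,"hand": 0},
    {"dx": 0.127,"dy": 0.79,"dz": 0.02,"wx": 0,"wy": 0,"wz": 0,"hand": 0},
    {"dx": 0.162,"dy": 0.88,"dz": 0.02,"wx": 0,"wy": 0,"wz": 0,"hand": 0},
    {"dx": 0.19,"dy": 0.95,"dz": 0.02,"wx": 0,"wy": 0,"wz": 0,"hand": 0},
    {"dx": 0.2,"dy": 0.975,"dz": 0.02,"wx": 0,"wy": 0,"wz": 0,"hand": 0},
    {"dx": 0.2,"dy": 0.975,"dz": 0.02,"wx": 0,"wy": 0,"wz": 0,"hand": 0},
  ],
)

```text
clock: 6.4
eef_pos: [0.5091, -0.161, 0.099]
tool_rot: [0.991, 0.135, 0.003, 0.001]
ft_force: [0.4, 0.6, 11.6]
grip_width: -0.0001
grasp_force: 6.1
```

Run:
```python
from h import *
w,c=mag('wrist')
cv2.imwrite('pics/f.png',cv2.cvtColor(cv2.resize(w,(800,600)),cv2.COLOR_RGB2BGR))
```

```text
wrist [ 212  215   79   54 1632] [249.98284314 234.96629902]
```

View pics/f.png

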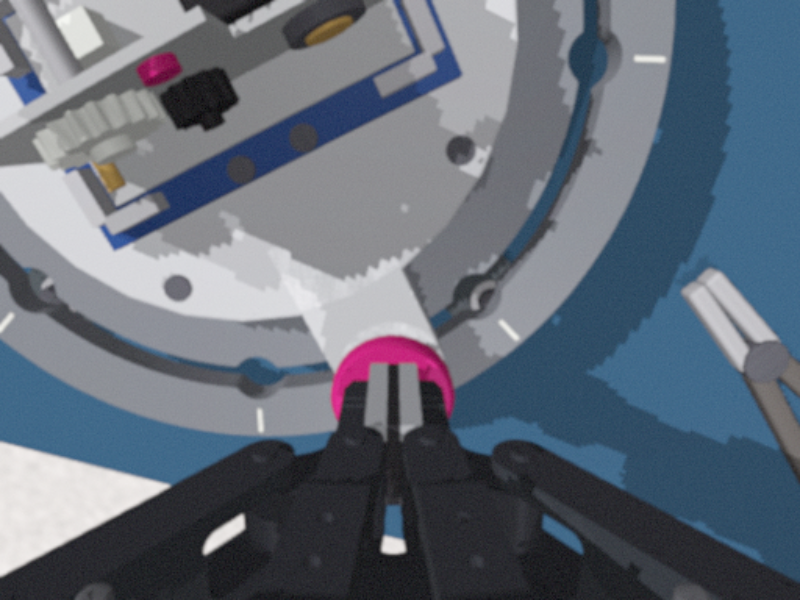

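The table rides along: the plunger button is still under the fingertips at x≈393 px and the next hole is at (480,295). I'll finish the swing.

Call:
drive_tool(
  rows=[
    {"dx": 0.035,"dy": 0.08,"dz": 0,"wx": 0,"wy": 0,"wz": 0,"hand": 0},
    {"dx": 0.081,"dy": 0.162,"dz": 0,"wx": 0,"wy": 0,"wz": 0,"hand": 0},
    {"dx": 0.125,"dy": 0.24,"dz": 0,"wx": 0,"wy": 0,"wz": 0,"hand": 0},
    {"dx": 0.173,"dy": 0.316,"dz": 0,"wx": 0,"wy": 0,"wz": 0,"hand": 0},
    {"dx": 0.225,"dy": 0.39,"dz": 0,"wx": 0,"wy": 0,"wz": 0,"hand": 0},
    {"dx": 0.278,"dy": 0.462,"dz": 0,"wx": 0,"wy": 0,"wz": 0,"hand": 0},
    {"dx": 0.335,"dy": 0.53,"dz": 0,"wx": 0,"wy": 0,"wz": 0,"hand": 0},
    {"dx": 0.375,"dy": 0.58,"dz": 0,"wx": 0,"wy": 0,"wz": 0,"hand": 0},
    {"dx": 0.395,"dy": 0.6,"dz": 0,"wx": 0,"wy": 0,"wz": 0,"hand": 0},
    {"dx": 0.395,"dy": 0.6,"dz": 0,"wx": 0,"wy": 0,"wz": 0,"hand": 0},
    {"dx": 0.395,"dy": 0.6,"dz": 0,"wx": 0,"wy": 0,"wz": 0,"hand": 0},
  ],
)

```text
clock: 7.55
eef_pos: [0.5359, -0.1844, 0.099]
tool_rot: [0.991, 0.135, 0.003, 0.001]
ft_force: [1.0, 0.6, 12.4]
grip_width: 0.0
grasp_force: 5.7
```

Run:
```python
from h import *
w,c=mag('wrist'); o=bot.get_obs(); print(o['eef_pos'],o['ft_force'])
im=cv2.inRange(cv2.cvtColor(w,cv2.COLOR_RGB2HSV),(150,120,60),(175,255,255))
k,l,s,cc=cv2.connectedComponentsWithStats(im); i=1+np.argmax(s[1:,4])
x,y=s[i][0]+s[i][2]/2,s[i][1]+s[i][2]*.48
c=np.array([.5932,-.0877]); 
for yy in(y-4,y,y+4):
    b=atz('wrist',(x,yy),.088)[:2]-c; print(b+c,np.hypot(*b),np.degrees(np.arctan2(b[1],b[0]))%360)
cv2.imwrite('pics/g.png',cv2.cvtColor(cv2.resize(w,(800,600)),cv2.COLOR_RGB2BGR))
```

```text
wrist [ 211  215   79   54 1683] [248.91265597 234.39037433]
[ 0.53589235 -0.1843428   0.09901419] [-0.04028859  0.74706673 11.50929822]
[ 0.5380042  -0.18462104] 0.11153593118034169 240.33881368129596
[ 0.53601422 -0.18516977] 0.11300694260044479 239.59973279965337
[ 0.53400801 -0.18572296] 0.11450848156709836 238.8739696147931
```

View pics/g.png

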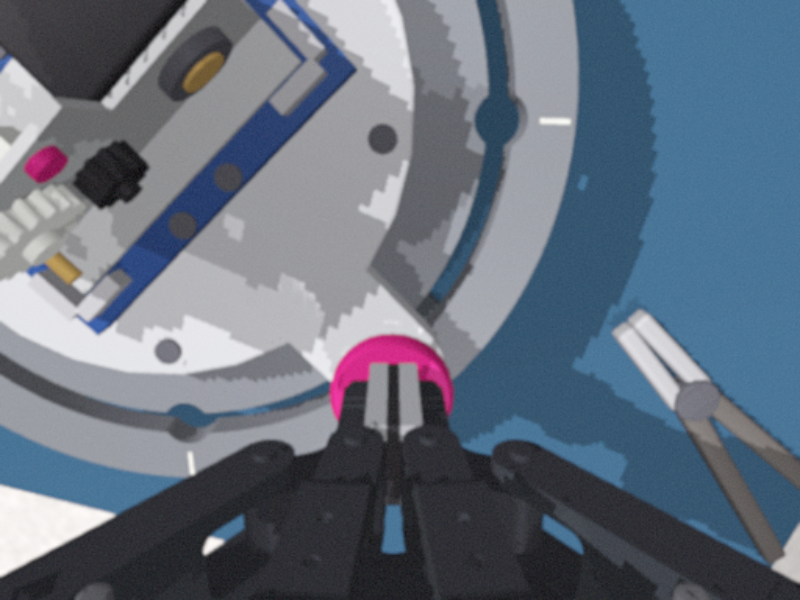

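The button angle is about 239°, against a hole at 239.5°, so it's well inside the 5 mm capture range. I'll release it by lifting straight up.

Call:
drive_tool(
  rows=[
    {"dx": 0,"dy": 0,"dz": -0.1,"wx": 0,"wy": 0,"wz": 0,"hand": 0},
    {"dx": 0,"dy": 0,"dz": -0.25,"wx": 0,"wy": 0,"wz": 0,"hand": 0},
    {"dx": 0,"dy": 0,"dz": -0.45,"wx": 0,"wy": 0,"wz": 0,"hand": 0},
    {"dx": 0,"dy": 0,"dz": -0.8,"wx": 0,"wy": 0,"wz": 0,"hand": 0},
    {"dx": 0,"dy": 0,"dz": -1.3,"wx": 0,"wy": 0,"wz": 0,"hand": 0},
    {"dx": 0,"dy": 0,"dz": -1.9,"wx": 0,"wy": 0,"wz": 0,"hand": 0},
    {"dx": 0,"dy": 0,"dz": -2.5,"wx": 0,"wy": 0,"wz": 0,"hand": 0},
    {"dx": 0,"dy": 0,"dz": -2.8,"wx": 0,"wy": 0,"wz": 0,"hand": 0},
    {"dx": 0,"dy": 0,"dz": -2.86,"wx": 0,"wy": 0,"wz": 0,"hand": 0},
    {"dx": 0,"dy": 0,"dz": -2.86,"wx": 0,"wy": 0,"wz": 0,"hand": 0},
    {"dx": 0,"dy": 0,"dz": -2.86,"wx": 0,"wy": 0,"wz": 0,"hand": 0},
  ],
)

```text
clock: 8.7
eef_pos: [0.5321, -0.1835, 0.2376]
tool_rot: [0.991, 0.134, -0.001, -0.001]
ft_force: [0.0, -0.2, -0.3]
grip_width: 0.0
grasp_force: 0.0
```

Run:
```python
from h import *
o=bot.get_obs(); print(o['clock'],o['eef_pos'],o['ft_force'])
w,c=mag('wrist'); cen=np.array([.5932,-.0877])
for z in(.100,.085):
    b=atz('wrist',c,z)[:2]-cen; print(z,b+cen,np.hypot(*b),np.degrees(np.arctan2(b[1],b[0]))%360)
cv2.imwrite('pics/i.png',cv2.cvtColor(cv2.resize(w,(800,600)),cv2.COLOR_RGB2BGR))
```

```text
8.7 [ 0.53208546 -0.18354221  0.237639  ] [ 0.03742427 -0.16044974 -0.2572714 ]
wrist [ 231  154   47   45 1600] [254.4775   176.060625]
0.1 [ 0.53538962 -0.18642444] 0.11440521953053634 239.6479070056265
0.085 [ 0.53148444 -0.18763969] 0.11745957750746913 238.30350849509466
```

View pics/i.png

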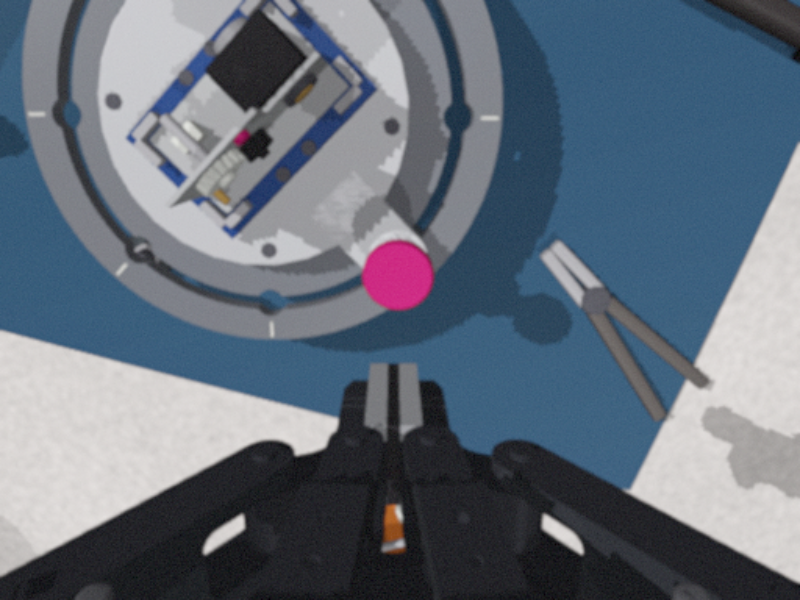

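The button at (397,275) is back up: its size and its 0.114 m radius both fit the raised height. Its angle is 239.6°, right at the next hole, and the drive unit is still in its nest. Handing in.

```bash
python3 -c "
from h import *
print(bot.job_done())"
```

```text
the job is handed in; nothing more can be done
None
```

The table was turned 45° anticlockwise to the next hole, the plunger sprang back up there, the drive unit still sits in its nest, and the job was handed in at about 9 s on the robot's clock.

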